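# Pop a milling ball out of the sizing gauge and stop it

### The job

Pop the white porcelain milling ball out of its seat in the sizing gauge by pressing the gauge's ejector key fully down with one finger, and stop the ball with the other finger on the sloping run before it rolls off the open end. Use the key to free the ball: do not touch the ball in its seat, and never pinch or lift it. Finish while holding: one finger keeping the key down, the ball resting still against the other finger on the run; leave the other things on the bench alone.

Things in the scene. Friction and masses are not known exactly. Their poses are not given: they have to be found in the camera images.
- gauge: Ball sizing gauge, fixed to the bench: a straight sloping chute (the run) with a key beside it, on a grey base plate 230 x 160 mm, 6 mm thick. Origin on the bench under the middle of the run; x points downhill along the run, y sideways from the run to the key, z up. The run's dark steel floor slopes down 12 degrees to +x; it is 45 mm above the bench at x = 0 and centred on y = 0.
- run_end (a point): Middle of the floor at the run's open downhill end (x = 110 mm in the gauge's frame), where the ball would fall to the bench. The run is flat-floored, 52 mm wide inside, between aluminium side walls 4 mm thick that stand 20 mm above the floor; it is closed at its uphill end (x = -105 mm).
- seat (a point): Middle of the seat, at floor level: a 40 x 40 mm opening in the run's floor from x = -79 to -40 mm in the gauge's frame. The ball sits in it on a lifter, 8 mm below the floor. The lifter rises as far as the key is pressed: after about 8 mm of key travel the ball comes over the edge and rolls down the run by itself, reaching the open end in under a second.
- ball_center (a point): Centre of the ball. In its seat it lies at x = -53, y = 0, z = 66 mm in the gauge's frame; out on the run (x over -35 mm) it is 18 mm above the sloping floor.
- ball: The loose white porcelain milling ball, a sphere of 35 mm diameter, about 80 g. Its pose turns as it rolls: use ball_center for where it is.
- key: Ejector key: black flat pad 50 mm long (along the run), 30 mm wide, on a grey housing 36 mm high beside the run. Origin at the centre of its top face: x = 35, y = 72, z = 58 mm in the gauge's frame when up; axes as the gauge's. It goes straight down 12 mm to a hard stop (top at z = 46 mm) against a spring, 1.3 N at first, 3 N at the stop, about 1 N more while lifting the ball; springs back.
- stop_point (a point): Point on the middle of the run's floor straight across from the key (72 mm from its centre), 38 mm above the bench: a place for the finger that stops the ball. With the key fully down, a fingertip level with the one on the key stands 8 mm above this point. A finger standing at the middle of the run leaves no gap that the ball could pass.
- cup: Bystander: small white porcelain cup, 68 mm across, 65 mm high, loose, beside the run on the side away from the key. Origin at the centre of its underside.
- glaze_jar: Bystander: closed glass jar, 48 mm across, 60 mm high, loose, near the downhill end. Origin at the centre of its underside.
- brush: Bystander: brush 170 mm long lying on the bench beside the run, loose. Origin at the underside near its middle.
- rib: Bystander: flat round steel scraper, 72 mm across, 5 mm thick, loose, near the uphill end on the key's side. Origin at the centre of its underside.
- bowl: Bystander: terracotta bowl, 110 mm across, 50 mm high, loose, towards the far right of the bench. Origin at the centre of its underside.
- trimmer: Bystander: trimming tool with wooden handle, 170 mm long, lying loose along the outer edge of the gauge, on the key's side. Origin at the underside near its middle.
There are look-alikes about, which are no part of the job. What is shaped like the ball but brown is not meant.

How it is judged:
By the outcome, as a careful person would: the job done as asked, in the order asked, and still so for the second after the job is handed in, while the arm keeps its last pose, push and grip.
It also fails if it takes over 32 s, if anything falls off the work surface, if the arm or the gripper's body presses on something with over 40 N, if the wrist force passes 120 N, or if a joint passes its speed limit or range.

### The arm

A 6-joint arm with a two-finger parallel gripper is mounted at the origin on the work surface. World frame = base frame: x ahead of the robot, y to its left, z up, the work surface at z = 0. Lengths are in m, angles in rad, forces in N, time in s.
With the tool pointing down it reaches from about 0.4 to 0.825 m from the base axis. Payload 7 kg.
Tool frame: the origin (TCP) lies at the very end of the fingers, on their centre line; the grasp point (between the pads) lies 19 mm behind it; x points along the fingers, y is the direction in which the jaws open and shut, and the axes are right-handed (so a half turn about x gives the same grasp; the last joint's range is limited). The gripper opens to 88 mm and grips with 3 to 60 N. Pads are 19 mm wide; open, the fingers measure 130 mm over their backs; the gripper's body (78 mm by 193 mm) begins 47 mm behind the grasp point.
Start: joints at [-0.829, 0.359, 0.012, 0, -1.224, -0.288], TCP at [0.296, -0.607, 0.227] pointing down, gripper open.
Joint ranges: [-3.07, 3.07], [-1.43, 2.12], [-1.02, 1.25], [-3.03, 1.67], [-3.05, -0], [-3.03, 3.03]. Speed limits (rad/s): [2.39, 2.39, 3.01, 3.14, 3.14, 3.14].

### API

Orientations are given as [roll, pitch, yaw] about the fixed x, y, z axes, in that order (R = Rz(yaw) Ry(pitch) Rx(roll)).
In Python, from station import arm gives the robot as it stands.
- The arm moves only by the shell command python3 -m inch 'ROWS' [OPENING] [FORCE]. ROWS is text: rows parted by semicolons, each of 6 numbers parted by spaces: the shift along the world's x, y, z in units of 30 mm (1.0 is 30 mm), then the turn, a rotation vector about the world's x, y, z in units of 5 degrees (1.0 is 5 degrees). In form: dx dy dz wx wy wz; .... A call has 1 to 12 rows; each row shifts and turns the commanded pose from where the row before left it; what a row does not reach is not made up. A row lasts 1/8 s, in which the tool goes at most 62.5 mm and 10.7 degrees, less where a joint would pass 70% of its speed; a pose out of reach is approached as far as the arm can. A call is refused whole if a number of a shift passes 1 or a number of a turn 1, either way. A call with a gripper value outside its range is refused whole. OPENING is the opening, from 0 (shut) to 1 (fully open), set as the call begins (- or left out, the last holds). The fingers move at their own pace and stop on an object; FORCE is the grip in N (left out, the last holds). Time passes only in rows, so rows that do not move let the fingers close. It gives the time, the measured TCP pose, the force and the opening at its end, in the units of the state.
- arm.get_state(): the state, without advancing time (a new reading comes with each control period).
- arm.grab_frame(name): name is "side" or "top" or "wrist"; returns a dict with "frame" (384x512x3 uint8, red, green, blue), "range_z" (384x512 float32, m along the optical axis (not along the pixel's ray), 0 where there is no reading), "mtx" (3x3 intrinsics, pixels), "pose" (4x4, takes a point from camera to world coordinates). Camera axes: x right, y up, looking along -z (the intrinsics and any distortion apply to the point x, -y, -z); pixel columns grow to the right and rows downward; lengths in m; the calibration is good to about 2 mm. The wrist camera is an equidistant fisheye: a pixel r from the principal point sees the ray r / f radians off the axis. A picture is of the moment at which its call begins.
- arm.job_done(): hands the job in, once; it reports no verdict.
Trained networks look in a picture, given as the dict that the camera call returned (one of the last four; its "shot" number tells which), for a name from the list of things; names that differ only in an ending like _2 or _b are one class to them, and where a whole thing is asked for, a point or a joint stands for the part that bears it (a point fixed in the world has none). Each returns a list of dicts, best first, with "confidence" (0 to 1); they miss things now and then, are a little off and sometimes report something else, mostly with a low value. They report only what shows in the picture. A call takes as long as a camera call. They do not tell look-alikes from the thing itself.
- arm.search_frame(picture, target): "extent" ([centre column, centre row, width, height] as shares, 0 to 1, of the picture: columns of its width, rows of its height, round what is visible of it).
- arm.masks_of(picture, target): "mask" (384x512 bool, what is visible of it) and "extent" ([centre column, centre row, width, height] as shares, 0 to 1, of the picture: columns of its width, rows of its height, round what is visible of it).
- arm.place_of(picture, target): "position" ([column, row] as shares, 0 to 1, of the picture: columns of its width, rows of its height: a listed point, or the origin of a listed thing).
The state is a dict: "t": time; "q": joint angles; "qd": joint speeds; "joint_efforts": joint torques, N m; "eef_pos": TCP position; "ee_rot": TCP orientation; "force": force on the tool from outside, world axes, zero at the start; "moment": the same for the moment, N m; "width": finger opening in m.
Only numpy, scipy, OpenCV 4.12 (cv2) and the standard library are available. Lean on these libraries where they do the work, as an engineer would, in place of code of your own. Each camera call takes 0.05 s, during which the arm holds its last target. There are 200 camera calls.

## Working session

There is one attempt and no reset: what is moved stays moved. The work goes in short steps, Python scripts to look and compute and a shell command to move; the robot and the scene stay as the last step left them, time stands still between calls to the robot, and variables do not carry over. Pictures are saved under pics/ and viewed, about 8 in all and at most 12, crops included, and the job is handed in when it is done.

```bash
mkdir -p pics
cat > h.py <<'E'
import numpy as np, cv2
from station import arm
def world(p,c,r):
    i,j=int(round(c)),int(round(r)); z=p["range_z"]
    w=z[max(j-2,0):j+3,max(i-2,0):i+3]; w=w[w>0]
    if not len(w): return None
    d=np.median(w); K=p["mtx"]
    return (p["pose"]@[ (c-K[0,2])/K[0,0]*d, -(r-K[1,2])/K[1,1]*d, -d,1])[:3]
def proj(p,X):
    q=np.linalg.inv(p["pose"])@np.r_[X,1]; K=p["mtx"]
    return K[0,0]*q[0]/-q[2]+K[0,2], K[1,1]*-q[1]/-q[2]+K[1,2]
E
python3 - <<'E'
from h import *
s=arm.get_state(); print({k:np.round(v,3) for k,v in s.items()})
ps=[arm.grab_frame(n) for n in("side","top")]
for n,p in zip(("side","top"),ps):
    print(n, np.round(p["pose"],3).tolist(), np.round(p["mtx"],1).tolist())
    for t in("gauge","run_end","seat","ball_center","key","stop_point"):
        for d in arm.place_of(p,t)[:2]:
            c,r=d["position"][0]*512,d["position"][1]*384
            w=world(p,c,r); print(t,round(d["confidence"],2),round(c),round(r),None if w is None else np.round(w,3))
v=np.vstack([p["frame"] for p in ps])
cv2.imwrite("pics/a.png",cv2.cvtColor(cv2.resize(v,(400,600)) if 0 else ps[1]["frame"],cv2.COLOR_RGB2BGR))
cv2.imwrite("pics/b.png",cv2.cvtColor(ps[0]["frame"],cv2.COLOR_RGB2BGR))
E
```

```text
{'t': np.float64(0.0), 'q': array([-0.829,  0.359,  0.011, -0.   , -1.224, -0.288]), 'qd': array([ 0.001,  0.001,  0.001,  0.001, -0.001,  0.   ]), 'joint_efforts': array([-1.0000e-03, -5.8272e+01,  2.9307e+01,  6.9970e+00,  7.0000e-03,
       -0.0000e+00]), 'eef_pos': array([ 0.296, -0.606,  0.226]), 'ee_rot': array([1.643, 1.569, 2.097]), 'force': array([-0.435,  0.502,  0.255]), 'moment': array([-0.017, -0.006, -0.001]), 'width': np.float64(0.088)}
side [[-0.865, 0.256, -0.431, 0.028], [-0.502, -0.45, 0.739, 0.859], [-0.005, 0.855, 0.518, 0.682], [0.0, 0.0, 0.0, 1.0]] [[378.5, 0.0, 258.6], [0.0, 378.5, 190.2], [0.0, 0.0, 1.0]]
gauge 0.89 278 189 [ 0.534 -0.14   0.011]
run_end 0.72 262 170 [ 0.639 -0.215  0.021]
run_end 0.31 272 153 [ 0.659 -0.329  0.037]
seat 0.57 285 181 [ 0.481 -0.083  0.085]
ball_center 0.56 285 179 [ 0.494 -0.112  0.072]
ball_center 0.52 317 204 [ 0.371 -0.094  0.026]
key 0.53 287 181 [ 0.476 -0.086  0.084]
key 0.5 252 174 [ 0.623 -0.112  0.057]
stop_point 0.87 273 172 [ 0.586 -0.199  0.034]
top [[-0.013, 0.999, -0.05, 0.486], [-1.0, -0.012, 0.021, -0.007], [0.02, 0.05, 0.999, 1.034], [0.0, 0.0, 0.0, 1.0]] [[392.6, 0.0, 256.5], [0.0, 392.6, 187.8], [0.0, 0.0, 1.0]]
gauge 0.86 302 182 [ 0.549 -0.144  0.046]
gauge 0.37 350 181 [ 0.552 -0.273  0.017]
run_end 0.59 326 145 [ 0.648 -0.214  0.003]
seat 0.66 293 199 [ 0.505 -0.115  0.081]
ball_center 0.54 219 220 [0.455 0.068 0.034]
ball_center 0.46 263 250 [ 0.377 -0.041  0.034]
key 0.56 290 152 [ 0.623 -0.113  0.058]
stop_point 0.75 313 168 [ 0.584 -0.172  0.036]
```

View pics/a.png

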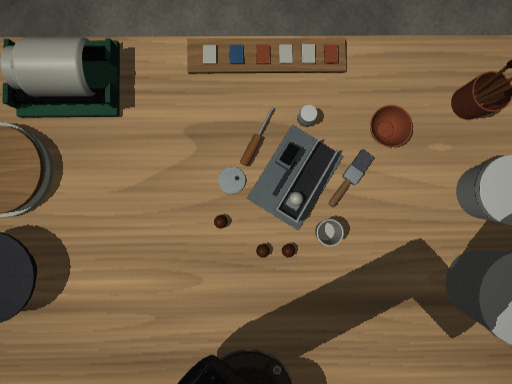

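View pics/b.png

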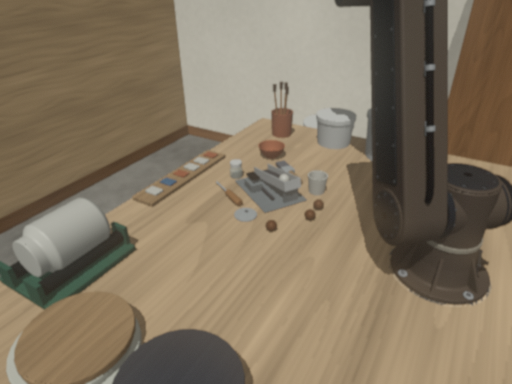

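The top picture shows the gauge with the white ball in its seat at (295,199), the key at (290,152) and the open end at (326,145). Brown look-alikes lie at (221,221), (263,250) and (289,250). In the side picture the gauge is small, around (275,187). Next I'll fit the gauge pose and work out the move.

```bash
cat >> h.py <<'E'
from scipy.optimize import least_squares
from scipy.spatial.transform import Rotation as Rn
G={"run_end":(.110,0,.0216),"seat":(-.0595,0,.0577),"ball_center":(-.053,0,.066),"key":(.035,.072,.058),"stop_point":(.035,0,.038),"gauge":(0,0,0)}
def gw(x,g): c,s=np.cos(x[2]),np.sin(x[2]); return np.array([x[0]+c*g[0]-s*g[1],x[1]+s*g[0]+c*g[1],g[2]])
def pix(p,X,fish=False):
    if not fish: return np.array(proj(p,X))
    q=np.linalg.inv(p["pose"])@np.r_[X,1]; v=np.array([q[0],-q[1],-q[2]]); h=np.hypot(v[0],v[1]); th=np.arctan2(h,v[2]); K=p["mtx"]
    return np.array([K[0,0]*th*v[0]/h+K[0,2],K[1,1]*th*v[1]/h+K[1,2]])
def fit(cands,x0,names=G,gate=40):
    # cands: list of (pic,fish,name,px)
    obs=[]
    for p,f,n,u in cands:
        if n in names and np.linalg.norm(pix(p,gw(x0,G[n]),f)-u)<gate: obs.append((p,f,n,u))
    fun=lambda x:np.concatenate([(pix(p,gw(x,G[n]),f)-u) for p,f,n,u in obs])
    r=least_squares(fun,x0,loss="soft_l1",x_scale=[.01,.01,.05]); e=fun(r.x).reshape(-1,2)
    return r.x,[(o[2],np.round(k,1).tolist()) for o,k in zip(obs,e)]
def cand(p,f,names=G):
    return [(p,f,n,np.array(d["position"])*[512,384]) for n in names for d in arm.place_of(p,n)[:2] if d["confidence"]>.4]
def goal(x,s=None):
    s=s or arm.get_state(); R=Rn.from_euler("xyz",s["ee_rot"]).as_matrix()
    gy=np.array([-np.sin(x[2]),np.cos(x[2]),0]); 
    out=[]
    for sg in(1,-1):
        Rt=np.column_stack([[0,0,-1],sg*gy,np.cross([0,0,-1],sg*gy)])
        out.append(np.round(np.degrees(Rn.from_matrix(Rt@R.T).as_rotvec())/5,2))
    t=gw(x,(.035,.036,.046)); print("pose",np.round(x,4),"target",np.round(t,4),"tcp",np.round(s["eef_pos"],4),"shift",np.round((t-s["eef_pos"])/.03,2),"turns",out,"q6",s["q"][5].round(2),"w",s["width"],"F",np.round(s["force"],1),"t",s["t"])
E
python3 - <<'E'
from h import *
ps=[arm.grab_frame(n) for n in("side","top")]
x0=np.array([.549,-.15,-.65])
for q in(ps[1:],ps):
    x,e=fit(sum([cand(p,False) for p in q],[]),x0,gate=12); print(e); goal(x)
E
```

```text
[('run_end', [0.7, 0.6]), ('seat', [1.6, -0.6]), ('ball_center', [-1.7, 1.9]), ('key', [-3.7, -0.2]), ('stop_point', [0.0, -0.9]), ('gauge', [0.4, -0.0])]
pose [ 0.5502 -0.147  -0.5985] target [ 0.5994 -0.1369  0.046 ] tcp [ 0.2959 -0.6067  0.2266] shift [10.12 15.66 -6.02] turns [array([ -0.  ,   0.  , -12.06]), array([-0.  , -0.  , 23.94])] q6 -0.29 w 0.0875348555603758 F [0.4 0.6 0.3] t 1.1
[('run_end', [-1.8, 1.3]), ('seat', [-1.5, 1.0]), ('key', [2.1, 2.7]), ('stop_point', [-1.5, -0.8]), ('gauge', [-2.2, 0.8]), ('run_end', [2.5, 1.6]), ('seat', [2.0, -0.5]), ('ball_center', [-1.3, 2.0]), ('key', [-2.1, -0.2]), ('stop_point', [1.2, -0.3]), ('gauge', [1.3, 0.4])]
pose [ 0.5491 -0.1492 -0.624 ] target [ 0.5985 -0.1404  0.046 ] tcp [ 0.2959 -0.6067  0.2266] shift [10.09 15.54 -6.02] turns [array([  0.  ,  -0.  , -12.35]), array([ 0.  ,  0.  , 23.65])] q6 -0.29 w 0.08759536288386587 F [ 0.1 -0.2  0. ] t 1.7
```

```bash
python3 -m inch '0.5 0.78 -0.1 0 0 -0.6;0.5 0.78 -0.1 0 0 -0.6;0.5 0.78 -0.1 0 0 -0.6;0.5 0.78 -0.1 0 0 -0.6;0.5 0.78 -0.1 0 0 -0.6;0.5 0.78 -0.1 0 0 -0.6;0.5 0.78 -0.1 0 0 -0.6;0.5 0.78 -0.1 0 0 -0.6;0.5 0.78 -0.1 0 0 -0.6;0.5 0.78 -0.1 0 0 -0.6' 0.58 30 && python3 -m inch '0.5 0.78 -0.1 0 0 -0.6;0.5 0.78 -0.1 0 0 -0.6;0.5 0.78 -0.1 0 0 -0.6;0.5 0.78 -0.1 0 0 -0.6;0.5 0.78 -0.1 0 0 -0.6;0.5 0.78 -0.1 0 0 -0.6;0.5 0.78 -0.1 0 0 -0.6;0.5 0.78 -0.1 0 0 -0.6;0.5 0.78 -0.1 0 0 -0.6;0.5 0.78 -0.1 0 0 -0.6;0 0 0 0 0 0'
python3 - <<'E'
from h import *
p=arm.grab_frame("wrist"); print(np.round(p["pose"],3).tolist(),np.round(p["mtx"],1).tolist())
c=cand(p,True); print([(k[2],k[3].round()) for k in c])
x0=np.array([.5495,-.148,-.61])
x,e=fit(c,x0,gate=30); print(e); goal(x)
im=cv2.cvtColor(p["frame"],cv2.COLOR_RGB2BGR)
for n,g in G.items():
    cv2.circle(im,tuple(int(v) for v in pix(p,gw(x,g),True)),3,(0,0,255),1)
    cv2.circle(im,tuple(int(v) for v in pix(p,gw(x0,g),True)),3,(0,255,0),1)
cv2.imwrite("pics/c.png",im)
E
```

```text
t: 2.95
eef_pos: [0.4464, -0.3719, 0.1966]
ee_rot: [-0.29, 1.571, -0.362]
force: [0.5, 0.2, 0.7]
width: 0.0504
t: 4.32
eef_pos: [0.5966, -0.1373, 0.1662]
ee_rot: [-2.469, 1.571, -3.061]
force: [0.1, 0.0, 0.4]
width: 0.0513
[[0.558, -0.793, -0.246, 0.53], [0.83, 0.533, 0.164, -0.092], [0.001, -0.296, 0.955, 0.325], [0.0, 0.0, 0.0, 1.0]] [[297.3, 0.0, 255.4], [0.0, 297.3, 191.6], [0.0, 0.0, 1.0]]
[('run_end', array([226., 250.])), ('seat', array([209.,  93.])), ('ball_center', array([210., 102.])), ('ball_center', array([217., 189.])), ('key', array([292., 192.])), ('stop_point', array([221., 192.])), ('stop_point', array([212., 102.])), ('gauge', array([223., 149.]))]
[('run_end', [0.8, -2.6]), ('seat', [1.9, 2.1]), ('ball_center', [-0.7, -0.4]), ('key', [0.7, 0.6]), ('stop_point', [-1.1, -2.3]), ('gauge', [-1.2, 0.7])]
pose [ 0.5528 -0.1525 -0.5518] target [ 0.6015 -0.1402  0.046 ] tcp [ 0.5956 -0.1393  0.1668] shift [ 0.2  -0.03 -4.03] turns [array([-0.  ,  0.  ,  0.48]), array([ 1.000e-02,  0.000e+00, -3.552e+01])] q6 -2.25 w 0.05045867188941479 F [0.  0.6 0.2] t 4.675
```

View pics/c.png

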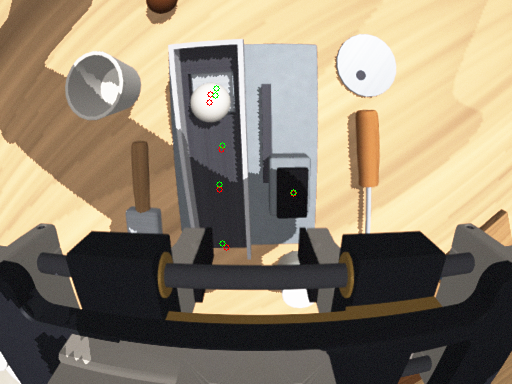

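The wrist picture shows the white ball in its seat at (210,102), the key pad at (292,192) and the run between walls at x≈180 and 246. The model overlay (red) agrees. I'll check the yaw and sideways offset using depth on the walls and the key pad.

Run:
```python
from h import *
p=arm.grab_frame("wrist"); K=p["mtx"]; d=p["range_z"]
v,u=np.mgrid[:384,:512]; a=(u-K[0,2])/K[0,0]; b=(v-K[1,2])/K[1,1]; th=np.hypot(a,b)+1e-9
k=np.tan(th)/th*d
W=(np.stack([a*k,-b*k,-d,np.ones_like(d)],-1)@p["pose"].T)[...,:3]
x=np.array([.5528,-.1525,-.58]);
c,s=np.cos(x[2]),np.sin(x[2]); D=W[...,:2]-x[:2]; gx=D@[c,s]; gy=D@[-s,c]; z=W[...,2]
ok=(d>0)&(v<225)
h=z-(.045-gx*np.tan(np.radians(12)))
for sg in(1,-1):
    m=ok&(abs(h-.02)<.003)&(abs(gy-sg*.028)<.012)&(abs(gx)<.1)
    f=np.polyfit(gx[m],gy[m],1); print("wall",sg,m.sum(),"dyaw",np.arctan(f[0]).round(4),"y at 0",f[1].round(4),np.median(h[m]).round(4))
m=ok&(abs(gx-.035)<.05)&(abs(gy-.072)<.03)&(abs(z-.058)<.005)
r=cv2.minAreaRect(np.stack([gx[m],gy[m]],1).astype(np.float32)*1000); print("key",m.sum(),r,np.median(z[m]))
m=ok&(abs(h)<.004)&(abs(gy)<.03)&(gx>-.02); print("floor h",np.median(h[m]))
m=ok&(abs(gx+.05)<.03)&(abs(gy)<.03)&(z>.07)
i=np.argmax(np.where(m,z,0)); print("ball top",W.reshape(-1,3)[i],"mean g",gx[m].mean(),gy[m].mean())
goal(x)
```

```text
wall 1 863 dyaw 0.0138 y at 0 0.0278 0.021
wall -1 1000 dyaw 0.0077 y at 0 -0.0278 0.021
key 1575 ((33.1940803527832, 72.17457580566406), (50.63427734375, 29.56742286682129), 0.4550092816352844) 0.05876207756991436
floor h 0.0006808804733925422
ball top [ 0.50564703 -0.1236847   0.08528773] mean g -0.05260382826214585 -0.00012174271069048232
pose [ 0.5528 -0.1525 -0.58  ] target [ 0.6018 -0.1416  0.046 ] tcp [ 0.5956 -0.1392  0.1668] shift [ 0.21 -0.08 -4.03] turns [array([-0.  ,  0.  ,  0.16]), array([  0.  ,   0.  , -35.84])] q6 -2.25 w 0.05137438379684689 F [-1.  -0.6  0.7] t 4.725
```

Walls, key and ball agree: the yaw is about -0.57, with under 2 mm of offset. I'll align and descend to just above the key.

```bash
python3 -m inch '0.17 -0.06 -0.1 0 0 0.27;0 0 -0.4 0 0 0;0 0 -0.5 0 0 0;0 0 -0.5 0 0 0;0 0 -0.5 0 0 0;0 0 -0.5 0 0 0;0 0 -0.4 0 0 0;0 0 -0.3 0 0 0;0 0 0 0 0 0'
python3 - <<'E'
from h import *
p=arm.grab_frame("wrist"); cv2.imwrite("pics/d.png",cv2.cvtColor(p["frame"],cv2.COLOR_RGB2BGR))
q=arm.grab_frame("top"); f=cv2.resize(q["frame"][110:240,230:370],None,fx=4,fy=4); cv2.imwrite("pics/e.png",cv2.cvtColor(f,cv2.COLOR_RGB2BGR))
goal(np.array([.5528,-.1525,-.57]))
E
```

```text
t: 5.85
eef_pos: [0.6006, -0.1405, 0.0698]
ee_rot: [-2.522, 1.57, -3.092]
force: [-0.4, 0.0, 0.6]
width: 0.0508
pose [ 0.5528 -0.1525 -0.57  ] target [ 0.6017 -0.1411  0.046 ] tcp [ 0.6013 -0.1405  0.0709] shift [ 0.01 -0.02 -0.83] turns [array([ 0.  ,  0.01, -0.  ]), array([-1.0e-02,  0.0e+00,  3.6e+01])] q6 -2.23 w 0.05055497109513139 F [0.2 0.5 0.2] t 5.95
```

View pics/d.png

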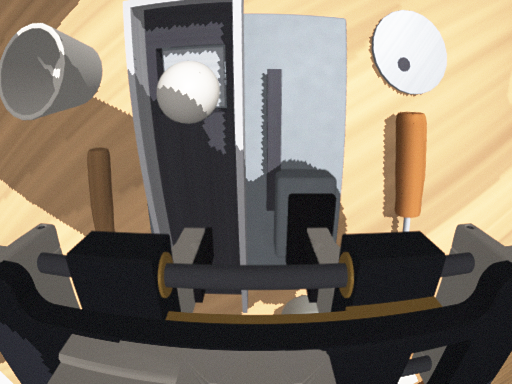

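The wrist picture shows the left finger over the run (about 190,270), the right finger over the key (about 320,250), and the ball still in its seat (188,92). Now I'll press.

```bash
python3 -m inch '0 0 -0.2 0 0 0;0 0 -0.2 0 0 0;0 0 -0.15 0 0 0;0 0 -0.1 0 0 0;0 0 -0.1 0 0 0;0 0 -0.07 0 0 0;0 0 0 0 0 0'
python3 -c "
from h import *
goal(np.array([.5528,-.1525,-.57]))"
```

```text
t: 6.82
eef_pos: [0.6012, -0.1405, 0.0463]
ee_rot: [0.367, 1.57, -0.203]
force: [-1.1, -0.0, 4.9]
width: 0.0508
pose [ 0.5528 -0.1525 -0.57  ] target [ 0.6017 -0.1411  0.046 ] tcp [ 0.6012 -0.1405  0.0463] shift [ 0.02 -0.02 -0.01] turns [array([ 0.  ,  0.01, -0.  ]), array([-1.0e-02,  0.0e+00,  3.6e+01])] q6 -2.23 w 0.05077767272866751 F [-1.1 -0.   4.9] t 6.825
```

```bash
python3 -m inch '0 0 -0.05 0 0 0;0 0 0 0 0 0;0 0 0 0 0 0;0 0 0 0 0 0;0 0 0 0 0 0'
python3 - <<'E'
from h import *
p=arm.grab_frame("wrist"); cv2.imwrite("pics/f.png",cv2.cvtColor(p["frame"],cv2.COLOR_RGB2BGR))
for n in("ball_center","key"): print(n,[(round(d["confidence"],2),np.round(np.array(d["position"])*[512,384])) for d in arm.place_of(p,n)[:2]])
goal(np.array([.5528,-.1525,-.57]))
E
```

```text
t: 7.45
eef_pos: [0.6013, -0.1405, 0.0461]
ee_rot: [0.331, 1.57, -0.238]
force: [-4.5, 1.7, 14.8]
width: 0.0507
ball_center [(0.63, array([182., 204.]))]
key [(0.63, array([313., 240.]))]
pose [ 0.5528 -0.1525 -0.57  ] target [ 0.6017 -0.1411  0.046 ] tcp [ 0.6013 -0.1405  0.0461] shift [ 0.01 -0.02 -0.  ] turns [array([ 0.  ,  0.01, -0.01]), array([-2.000e-02,  1.000e-02,  3.599e+01])] q6 -2.23 w 0.050613939639491325 F [-5.4  2.  15.4] t 7.6
```

View pics/f.png

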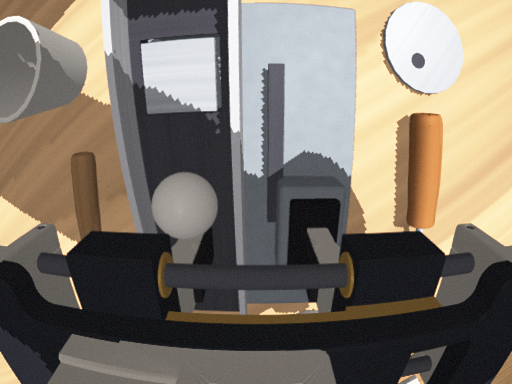

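The ball (185,206) lies against the left finger on the run, the seat is empty, and the key is at its hard stop (z unchanged while the force rose to 15 N). I'll wait briefly to check the ball is still.

```bash
python3 -m inch '0 0 0 0 0 0;0 0 0 0 0 0;0 0 0 0 0 0;0 0 0 0 0 0;0 0 0 0 0 0;0 0 0 0 0 0;0 0 0 0 0 0;0 0 0 0 0 0'
python3 - <<'E'
from h import *
p=arm.grab_frame("wrist"); cv2.imwrite("pics/g.png",cv2.cvtColor(p["frame"],cv2.COLOR_RGB2BGR))
print([(round(d["confidence"],2),np.round(np.array(d["position"])*[512,384],1)) for d in arm.place_of(p,"ball_center")[:2]])
a=cv2.imread("pics/f.png").astype(int); b=cv2.imread("pics/g.png").astype(int)
print("diff ball region",abs(a-b)[160:250,130:240].mean(),"static ref",abs(a-b)[20:150,380:480].mean())
goal(np.array([.5528,-.1525,-.57]))
E
```

```text
t: 8.6
eef_pos: [0.6013, -0.1405, 0.0461]
ee_rot: [0.352, 1.57, -0.218]
force: [-4.5, 2.6, 14.3]
width: 0.0506
[(0.95, array([183. , 201.7]))]
diff ball region 2.829023569023569 static ref 1.2783333333333333
pose [ 0.5528 -0.1525 -0.57  ] target [ 0.6017 -0.1411  0.046 ] tcp [ 0.6012 -0.1405  0.0461] shift [ 0.01 -0.02 -0.  ] turns [array([ 0.  ,  0.01, -0.01]), array([-2.000e-02,  0.000e+00,  3.599e+01])] q6 -2.23 w 0.05083256946606093 F [-4.9  1.6 15.3] t 8.7
```

View pics/g.png

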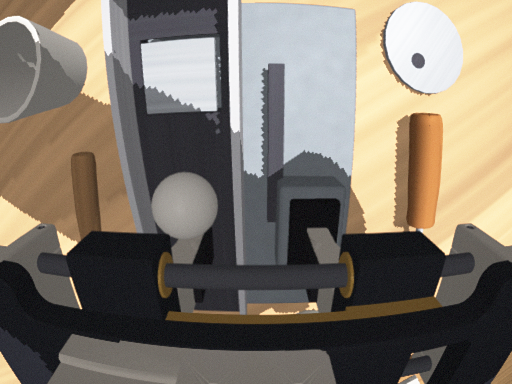

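The ball is unchanged at (185,206). I'll do one numeric check between the two pictures, then hand in.

Run:
```python
from h import *
g=[cv2.imread(f"pics/{n}.png",0)[165:235,145:225].astype(np.float32) for n in "fg"]
s,_=cv2.phaseCorrelate(*g); print("ball shift px",s)
if np.hypot(*s)<.7: print(arm.job_done())
```

```text
ball shift px (0.05074061713836642, -0.06388888241281165)
the job is handed in; nothing more can be done
None
```

The job is done and handed in at about 8.7 s. One finger is holding the ejector key down, and the white ball is resting against the other finger on the run. I lowered both fingers straight down together, so the stopping finger was already in the run when the key freed the ball.

**Key:** it is at its hard stop. The fingertips are at z = 46 mm and did not go lower when I pressed further, while the force rose from 5 to about 15 N.

**Ball:** it is out of its seat and still. It moved less than 0.1 px between pictures 1.1 s apart.

**Bystanders:** the cup, rib and trimmer look undisturbed in the wrist pictures. The other things on the bench were not checked again after the press.

**Checks that disagreed:**
- **Gauge yaw:** the first estimates ranged from -0.55 to -0.62 rad. I settled it at -0.57 from the depth of the run's walls.
- **Picture noise:** a plain pixel difference was a little higher around the ball than in a reference area (2.8 against 1.3). I put that down to image noise, given how little the ball shifted.
- **Sideways force:** about 5 N remains on the tool while holding, probably friction at the key.

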